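# Set the vacuum controller by clicks

### The arm

A 6-joint arm with a two-finger parallel gripper is mounted at the origin on the work surface. World frame = base frame: x ahead of the robot, y to its left, z up, the work surface at z = 0. Lengths are in m, angles in degrees, forces in N, time in s.
With the tool pointing down it reaches from about 0.3 to 0.75 m from the base axis. Payload 8.5 kg.
Tool frame: the origin (TCP) lies on the centre line of the jaws, within the pads' length; the fingertips stand 19 mm ahead of it and the grasp point (between the pads) is the TCP; z points along the fingers, x is the direction in which the jaws open and shut, and the axes are right-handed (so a half turn about z gives the same grasp; the last joint's range is limited). The gripper opens to 85 mm and grips with 20 to 120 N. Pads are 22 mm wide; open, the fingers measure 114 mm over their backs; the gripper's body (76 mm by 85 mm) begins 54 mm behind the grasp point. The pads swing forward as they close: fully open they stand 13 mm farther back than shut.
Start: joints at [51.893, 21.807, 74.336, -0, 83.858, -12.336], TCP at [0.239, 0.495, 0.25] pointing down, gripper open.
Joint ranges: [-178.18, 178.18], [-50.72, 133.34], [12.68, 142.11], [-81.47, 261.47], [9.98, 163.14], [-165.26, 165.26]. Speed limits (degrees/s): [136.94, 136.94, 180, 180, 180, 180].

### API

Orientations are given as a 3x3 rotation matrix whose columns are the frame's x, y, z axes.
In Python, from rig import env, cams, order gives the robot as it stands.
- The arm moves only by the tool step_arm, never from a script. Its argument "steps" is a list of rows, each an object with "xyz": the shift along the tool's x, y, z normalised to -1 to 1, where 1 is 0.04 m, a list of three; "turn": the turn, a rotation vector about the tool's x, y, z normalised to -1 to 1, where 1 is 0.08 rad, a list of three; "gripper": the gripper command: -1 is shut, 1 is fully open, values between are in proportion. A call has 1 to 20 rows; each row shifts and turns the commanded pose from where the row before left it, along the tool's axes as they then stand; what a row does not reach is not made up. A row lasts 1/12 s, in which the tool goes at most 41.7 mm and 7.16 degrees, less where a joint would pass 70% of its speed; a pose out of reach is approached as far as the arm can. A call with a number of a shift or a turn outside -1 to 1 is refused whole. A call with a gripper value outside its range is refused whole. The fingers move at their own pace and stop on an object; "squeeze" is the grip in N (left out, the last holds). Time passes only in rows, so rows that do not move let the fingers close. It gives the time, the measured TCP pose, the force and the opening at its end, in the units of the state.
- env.observe(): the state, without advancing time (a new reading comes with each control period).
- cams.get_image(name): name is "scene" or "top"; returns (picture, depth): 420x560x3 uint8, red, green, blue; 420x560 float32, m along the optical axis (not along the pixel's ray), 0 where there is no reading.
- cams.camera_info(name): a dict with "fx", "fy", "cx", "cy" (pixels), "k1" (the pictures are not rectified: a ray, as slopes to the right and down, at radius r is drawn at 1 + k1 r^2 times it, then the intrinsics apply), "extrinsics" (4x4, takes a point from camera to world coordinates). Camera axes: x right, y down, z forward; pixel columns grow to the right and rows downward; lengths in m; the calibration is good to about 2 mm. A picture is of the moment at which its call begins. camera_info takes no time and is no camera call.
- order.close_job(): hands the job in, once; it reports no verdict.
The state is a dict: "time_s": time; "q": joint angles; "qvel": joint speeds; "joint_efforts": joint torques, N m; "position": TCP position; "tool_rot": TCP orientation; "ft_force": force on the tool from outside, world axes, zero at the start; "wrist_torque": the same for the moment, N m; "grip_width": finger opening in m.
Only numpy, scipy, OpenCV 4.12 (cv2) and the standard library are available. Lean on these libraries where they do the work, as an engineer would, in place of code of your own. Each camera call takes 0.05 s, during which the arm holds its last target. There are 200 camera calls.

### The job

The vacuum controller has to be set afresh: turn its click dial anticlockwise past its zero click until it leans lightly on the springy stop just below, without forcing it or pushing it down, and let it spring back to zero. Then count exactly six clicks from zero clockwise and, with the dial at the sixth click, gently push it in with about 12 newtons to confirm (10 at least, never more than 15) and let it come up again. Do not push it in at any other click, leave the bottle, beaker and screwdriver where they are, and let go of everything.

Things in the scene. Friction and masses are not known exactly. Their poses are not given: they have to be found in the camera images.
- pod: Grey control box fixed to the bench, 160 (x) by 190 (y) by 60 mm high; only the dial stands on its flat top. Origin: centre of its underside, right below the dial's axis; z up; yaw varies. On its top round the dial, short white ticks mark clicks 0 to 9; the tick of click 0 is longer and lies towards the pod's -y.
- dial_top (a point): Centre of the top face of the dial, on its upright axis, 96 mm above the pod's underside when up. The dial is a black, fluted round plastic knob, 38 mm in diameter, 26 mm tall, its underside 10 mm above the box's top on a thin shaft, a white line on its top face. It turns about z; clicks are 18 degrees apart, torque between them up to 0.08 N m, friction 0.01; let go, it springs to the nearest click.
- pointer (a point): Outer end of the dial's white line, 17 mm from its axis, 96 mm above the pod's underside when up; turns and sinks with the dial. At click 0 it lies towards the pod's -y; clicks count up clockwise seen from above (click 5: towards -x). Starts at rest at a click from 2 to 6.
- zero_stop (a point): Fixed point on the box's top, 32 mm from the dial's axis towards the pod's -y: the long tick of click 0. A springy stop is met 6 degrees below click 0; against it the torque rises by 0.3 N m every 5 degrees; 2 degrees into it (0.12 N m) count as leaning on it, 8 degrees as forcing it. A like stop lies beyond click 9.
- dial: The dial itself; origin at the centre of its underside, 70 mm above the pod's underside when up. It also pushes straight down on a spring: gives at 4.4 N, then 6 N a mm, with no felt bottom. 1.0 mm (10.4 N) counts as pushed in and confirms, 2.0 mm (16.4 N) is too hard. It springs up when let go and cannot be pulled up.
- bottle: Bystander: amber jar with a blue cap, 68 mm in diameter, 130 mm tall, loose. Origin at the centre of its underside.
- beaker: Bystander: open glass beaker, 70 mm in diameter, 85 mm tall, loose. Origin at the centre of its underside.
- driver: Bystander: screwdriver 170 mm long lying along its x, loose. Origin at its middle.

How it is judged:
By the outcome, as a careful person would: the job done as asked, in the order asked, and still so for the second after the job is handed in, with the robot touching nothing.
It also fails if it takes over 72 s, if anything falls off the work surface, if the arm or the gripper's body presses on something with over 40 N, if the wrist force passes 120 N, or if a joint passes its speed limit or range.

## Working session

There is one attempt and no reset: what is moved stays moved. The work goes in short steps, Python scripts to look and compute and a tool call to move; the robot and the scene stay as the last step left them, time stands still between calls to the robot, and variables do not carry over. Pictures are saved under pics/ and viewed, about 8 in all and at most 12, crops included, and the job is handed in when it is done.

Besides the shell and the picture viewer there is one more tool, called after "Emit:" by a JSON object that holds its "name" and its "arguments", one argument or row to a line. step_arm: Moves the arm, as the interface text tells. Scaled input: -1 to 1 covers 0.04 m each way for a shift and 0.08 rad each way for a turn. Its arguments: {"type":"object","properties":{"steps":{"type":"array"},"squeeze":{"type":"number"}},"required":["steps"]}

```bash
ls; mkdir -p pics; python3 - <<'E'
from rig import env,cams
import cv2,numpy as np
s=env.observe(); print(s)
for n in("top","scene"):
    im,d=cams.get_image(n); cv2.imwrite(f"pics/{n}0.png",im[:,:,::-1]); np.save(f"pics/{n}0.npy",d)
    print(n,cams.camera_info(n))
E
```

```text
pics
{'time_s': 0.0, 'q': array([ 5.18930653e+01,  2.18422622e+01,  7.43857495e+01, -1.31207820e-03,
        8.38578360e+01, -1.23350781e+01]), 'qvel': array([-0.05301071, -0.03973035,  0.07142325,  0.04877013,  0.05320334,
       -0.0908817 ]), 'joint_efforts': array([ 2.20973750e-03, -4.48451579e+01, -2.31275189e+01, -6.07091124e-05,
        4.68416591e-03, -7.49776092e-06]), 'position': array([0.23896469, 0.49507535, 0.24969397]), 'tool_rot': array([[ 4.34785928e-01,  9.00533383e-01, -9.06746119e-04],
       [ 9.00532642e-01, -4.34786771e-01, -1.19302229e-03],
       [-1.46859762e-03, -2.97845174e-04, -9.99998877e-01]]), 'ft_force': array([-0.28113508,  0.1925851 ,  0.16105951]), 'wrist_torque': array([ 0.0055646 , -0.02398047, -0.00671345]), 'grip_width': 0.08530798114552564}
top {'fx': 424.1898972818747, 'fy': 424.1898972818747, 'cx': 281.2944912953513, 'cy': 200.9019738163291, 'k1': -0.13176896016691692, 'extrinsics': array([[-0.02624992, -0.98914387,  0.14458684,  0.43650378],
       [-0.99918988,  0.03037539,  0.02639921,  0.02866406],
       [-0.03050449, -0.14377673, -0.98913989,  1.03779942],
       [ 0.        ,  0.        ,  0.        ,  1.        ]])}
scene {'fx': 526.4934836827326, 'fy': 526.4934836827326, 'cx': 272.797409910368, 'cy': 206.68313231205514, 'k1': -0.16471118956842823, 'extrinsics': array([[-0.02176042,  0.75332079, -0.65729314,  1.39314269],
       [ 0.99976079,  0.01494836, -0.01596594,  0.0773023 ],
       [-0.00220202, -0.65748334, -0.75346587,  1.02840492],
       [ 0.        ,  0.        ,  0.        ,  1.        ]])}
```

View pics/top0.png

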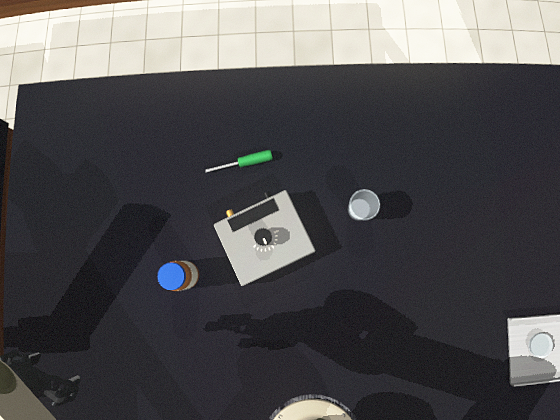

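View pics/scene0.png

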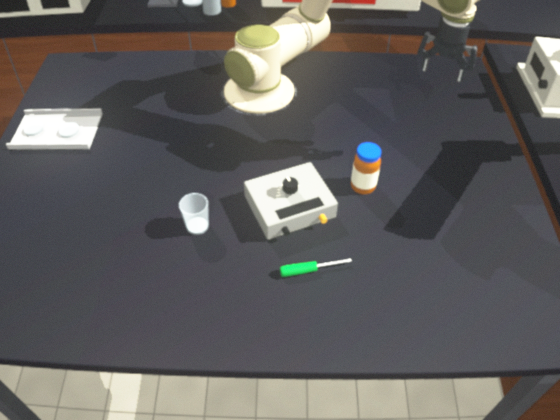

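The top view shows the pod at about (265,238), dial at (263,237), bottle at (177,275), beaker at (364,206) and driver at (240,161). The scene view shows the same layout from the far side, with the dial at (290,186). I'll enlarge the dial next.

```bash
cat > h.py <<'E'
import numpy as np,cv2
from rig import env,cams
def cam(n):
    c=cams.camera_info(n); return c
def ray(n,u,v):
    c=cam(n); x=(u-c['cx'])/c['fx']; y=(v-c['cy'])/c['fy']; rd=np.hypot(x,y); r=rd
    for _ in range(30): r=rd/(1+c['k1']*r*r)
    k=r/rd if rd else 1
    E=c['extrinsics']; return E[:3,3],E[:3,:3]@np.array([x*k,y*k,1])
def onz(n,u,v,z):
    o,d=ray(n,u,v); return o+d*(z-o[2])/d[2]
def proj(n,p):
    c=cam(n);E=c['extrinsics'];q=E[:3,:3].T@(np.asarray(p)-E[:3,3]);x,y=q[:2]/q[2];f=1+c['k1']*(x*x+y*y)
    return np.array([c['cx']+c['fx']*x*f,c['cy']+c['fy']*y*f])
E
python3 - <<'E'
from h import *
a=cv2.imread("pics/top0.png")[212:262,238:298]; b=cv2.imread("pics/scene0.png")[165:215,260:320]
r=lambda i:cv2.resize(i,None,fx=6.6,fy=6.6,interpolation=cv2.INTER_CUBIC)
cv2.imwrite("pics/crop0.png",np.hstack([r(a),r(b)]))
t=cv2.imread("pics/top0.png");g=cv2.cvtColor(t,cv2.COLOR_BGR2HSV)
m=((g[...,2]>110)&(g[...,1]<60)).astype(np.uint8); m[:180]=0;m[300:]=0;m[:,:205]=0;m[:,325:]=0
m=cv2.morphologyEx(m,cv2.MORPH_CLOSE,np.ones((15,15)))
cs=max(cv2.findContours(m,0,2)[0],key=cv2.contourArea)
h=cv2.convexHull(cs); ap=cv2.approxPolyDP(h,6,True)[:,0]
rect=cv2.boxPoints(cv2.minAreaRect(cs));print(ap.tolist(),rect.tolist())
for P in (ap,rect):
    W=np.array([onz("top",*p,0.06) for p in P]);print(W.round(4).tolist(),W.mean(0))
    for i in range(len(W)):
        e=W[i]-W[i-1];print(np.linalg.norm(e).round(4),np.degrees(np.arctan2(e[1],e[0])).round(2))
print("dial",onz("top",263,237,.096),onz("scene",290,184,.096))
for n,z,pts in(("top",.13,[(171,276)]),("top",.085,[(364,203)])):
    for p in pts: print(onz(n,*p,z))
E
```

```text
[[285, 190], [314, 251], [241, 285], [214, 224]] [[211.5415496826172, 224.19276428222656], [285.7077941894531, 188.9637908935547], [315.133056640625, 250.91175842285156], [240.96682739257812, 286.1407470703125]]
[[0.6049, 0.0454, 0.06], [0.4612, -0.0171, 0.06], [0.3881, 0.152, 0.06], [0.5298, 0.2131, 0.06]] [0.49599532 0.09834402 0.06      ]
0.1837 -65.88
0.1568 -156.48
0.1842 113.37
0.1544 23.33
[[0.5295, 0.2189, 0.06], [0.6073, 0.0437, 0.06], [0.4613, -0.0197, 0.06], [0.3855, 0.1521, 0.06]] [0.49590751 0.09874477 0.06      ]
0.1588 24.89
0.1917 -66.06
0.1592 -156.52
0.1878 113.8
dial [0.49436759 0.09659322 0.096     ] [0.50538048 0.09796589 0.096     ]
[0.41307226 0.29479059 0.13      ]
[ 0.56521612 -0.133278    0.085     ]
```

View pics/crop0.png

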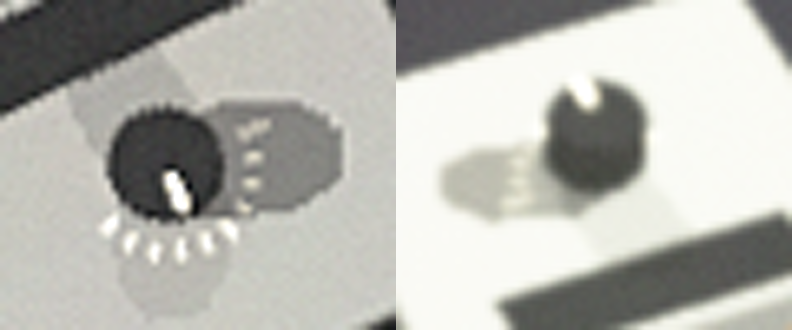

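The crop shows the long click 0 tick at about (276.5,231.5) in the top view, up and to the right, and ten ticks counted clockwise. The white line points at tick 5, counting from the long one. Next I'll move above the dial.

Emit:
{"name": "step_arm", "arguments": {
  "steps": [
    {"xyz": [-0.439,0.7214,0],"turn": [0,0,0],"gripper": 1},
    {"xyz": [-0.439,0.7214,0],"turn": [0,0,0],"gripper": 1},
    {"xyz": [-0.439,0.7214,0],"turn": [0,0,0],"gripper": 1},
    {"xyz": [-0.439,0.7214,0],"turn": [0,0,0],"gripper": 1},
    {"xyz": [-0.439,0.7214,0],"turn": [0,0,0],"gripper": 1},
    {"xyz": [-0.439,0.7214,0],"turn": [0,0,0],"gripper": 1},
    {"xyz": [-0.439,0.7214,0],"turn": [0,0,0],"gripper": 1},
    {"xyz": [-0.439,0.7214,0],"turn": [0,0,0],"gripper": 1},
    {"xyz": [-0.439,0.7214,0],"turn": [0,0,0],"gripper": 1},
    {"xyz": [-0.439,0.7214,0],"turn": [0,0,0],"gripper": 1},
    {"xyz": [-0.439,0.7214,0],"turn": [0,0,0],"gripper": 1},
    {"xyz": [-0.439,0.7214,0],"turn": [0,0,0],"gripper": 1},
    {"xyz": [-0.439,0.7214,0],"turn": [0,0,0],"gripper": 1},
    {"xyz": [-0.439,0.7214,0],"turn": [0,0,0],"gripper": 1},
    {"xyz": [0,0,0],"turn": [0,0,0],"gripper": 1}
  ],
  "squeeze": 20
}}

```text
time_s: 1.35
position: [0.4985, 0.094, 0.2496]
tool_rot: [[0.439, 0.899, 0.0], [0.899, -0.439, -0.001], [-0.001, 0.001, -1.0]]
ft_force: [0.3, 0.3, 0.0]
grip_width: 0.0858
```

Emit:
{"name": "step_arm", "arguments": {
  "steps": [
    {"xyz": [0,0,0.2],"turn": [0,0,0.964],"gripper": 0.5},
    {"xyz": [0,0,0.2],"turn": [0,0,0.964],"gripper": 0.5},
    {"xyz": [0,0,0.2],"turn": [0,0,0.964],"gripper": 0.5},
    {"xyz": [0,0,0.2],"turn": [0,0,0.964],"gripper": 0.5},
    {"xyz": [0,0,0.2],"turn": [0,0,0.964],"gripper": 0.5},
    {"xyz": [0,0,0.2],"turn": [0,0,0.964],"gripper": 0.5},
    {"xyz": [0,0,0.2],"turn": [0,0,0.964],"gripper": 0.5},
    {"xyz": [0,0,0.2],"turn": [0,0,0.964],"gripper": 0.5},
    {"xyz": [0,0,0.2],"turn": [0,0,0.964],"gripper": 0.5},
    {"xyz": [0,0,0.2],"turn": [0,0,0.964],"gripper": 0.5},
    {"xyz": [0,0,0],"turn": [0,0,0],"gripper": 0.5},
    {"xyz": [0,0,0],"turn": [0,0,0],"gripper": 0.5}
  ]
}}

```text
time_s: 2.35
position: [0.4958, 0.0984, 0.1701]
tool_rot: [[0.939, 0.345, -0.001], [0.345, -0.939, 0.0], [-0.001, -0.0, -1.0]]
ft_force: [-0.3, -0.7, -0.4]
grip_width: 0.0641
```

```bash
python3 - <<'E'
from h import *
s=env.observe();print({k:np.round(s[k],4) for k in s if k not in('qvel','joint_efforts')})
ims=[]
for n in("top","scene"):
    im,d=cams.get_image(n);im=im[:,:,::-1];cv2.imwrite(f"pics/{n}1.png",im)
    u,v=proj(n,[.496,.098,.096]).round().astype(int);print(n,u,v)
    ims.append(cv2.resize(im[v-40:v+40,u-40:u+40],(396,396),interpolation=2))
cv2.imwrite("pics/c1.png",np.hstack(ims))
E
```

```text
{'time_s': np.float64(2.35), 'q': array([-2.21910e+00,  2.18470e+01,  8.87859e+01,  2.00000e-04,
        6.94298e+01, -2.23987e+01]), 'position': array([0.4958, 0.0984, 0.1701]), 'tool_rot': array([[ 9.386e-01,  3.450e-01, -1.100e-03],
       [ 3.450e-01, -9.386e-01,  0.000e+00],
       [-1.000e-03, -4.000e-04, -1.000e+00]]), 'ft_force': array([-0.2864, -0.7232, -0.4479]), 'wrist_torque': array([ 0.0283, -0.0178, -0.0196]), 'grip_width': np.float64(0.0641)}
top 262 236
scene 290 181
```

View pics/c1.png

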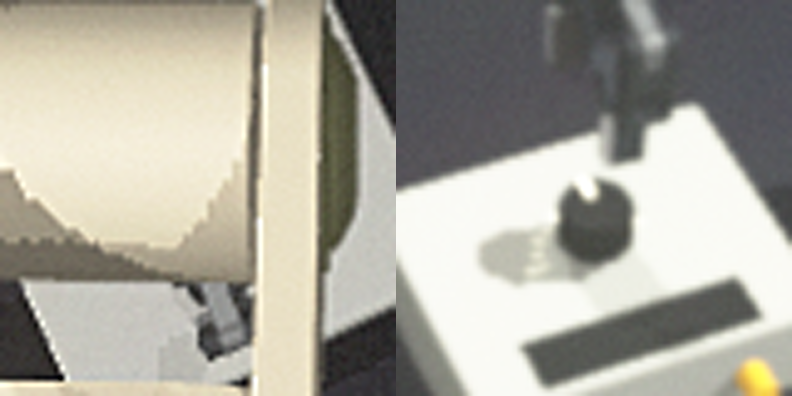

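The scene crop shows the dial at about (290,183) and the jaws straight above it, clear on both sides. Descend to beside the dial, then close stepwise.

Emit:
{"name": "step_arm", "arguments": {
  "steps": [
    {"xyz": [0,0,0.19],"turn": [0,0,0],"gripper": 0.5},
    {"xyz": [0,0,0.19],"turn": [0,0,0],"gripper": 0.5},
    {"xyz": [0,0,0.19],"turn": [0,0,0],"gripper": 0.5},
    {"xyz": [0,0,0.19],"turn": [0,0,0],"gripper": 0.5},
    {"xyz": [0,0,0.19],"turn": [0,0,0],"gripper": 0.5},
    {"xyz": [0,0,0.19],"turn": [0,0,0],"gripper": 0.5},
    {"xyz": [0,0,0.19],"turn": [0,0,0],"gripper": 0.5},
    {"xyz": [0,0,0.19],"turn": [0,0,0],"gripper": 0.5},
    {"xyz": [0,0,0.19],"turn": [0,0,0],"gripper": 0.3},
    {"xyz": [0,0,0.15],"turn": [0,0,0],"gripper": 0.2},
    {"xyz": [0,0,0],"turn": [0,0,0],"gripper": 0.1},
    {"xyz": [0,0,0],"turn": [0,0,0],"gripper": 0.02},
    {"xyz": [0,0,0],"turn": [0,0,0],"gripper": 0.02},
    {"xyz": [0,0,0],"turn": [0,0,0],"gripper": 0.02}
  ]
}}

```text
time_s: 3.62
position: [0.4963, 0.0983, 0.0963]
tool_rot: [[0.939, 0.343, 0.001], [0.343, -0.939, -0.0], [0.001, 0.0, -1.0]]
ft_force: [0.3, -0.4, 0.1]
grip_width: 0.0438
```

```bash
python3 - <<'E'
from h import *
s=env.observe();print(s['ft_force'].round(2),s['wrist_torque'].round(3))
im,d=cams.get_image("scene");im=im[:,:,::-1]
cv2.imwrite("pics/c2.png",cv2.resize(im[141:221,245:335],(720,600)[0:2],interpolation=2))
E
```

```text
[ 0.29 -0.42  0.14] [ 0.009 -0.014  0.041]
```

View pics/c2.png

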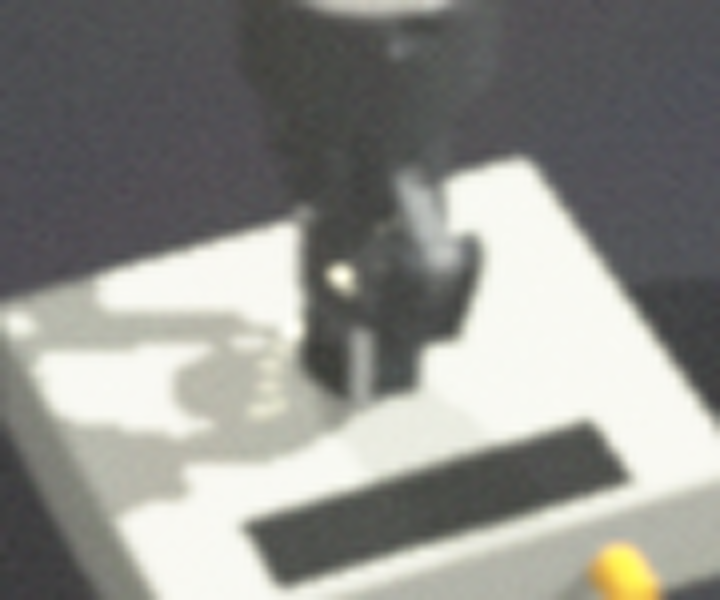

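The view shows the jaws astride the dial with no contact (dial at about (290,185)). Now I'll close gradually and watch the force.

Emit:
{"name": "step_arm", "arguments": {
  "steps": [
    {"xyz": [0,0,0],"turn": [0,0,0],"gripper": -0.04},
    {"xyz": [0,0,0],"turn": [0,0,0],"gripper": -0.06},
    {"xyz": [0,0,0],"turn": [0,0,0],"gripper": -0.08}
  ]
}}

```text
time_s: 3.92
position: [0.497, 0.0984, 0.0965]
tool_rot: [[0.939, 0.343, 0.003], [0.343, -0.939, 0.0], [0.003, 0.001, -1.0]]
ft_force: [3.4, 2.0, 2.2]
grip_width: 0.0389
```

Emit:
{"name": "step_arm", "arguments": {
  "steps": [
    {"xyz": [0,0,0],"turn": [0,0,0],"gripper": -0.1},
    {"xyz": [0,0,0],"turn": [0,0,0],"gripper": -0.11},
    {"xyz": [0,0,0],"turn": [0,0,0],"gripper": -0.11}
  ]
}}

```text
time_s: 4.17
position: [0.4975, 0.0985, 0.0967]
tool_rot: [[0.939, 0.343, 0.004], [0.343, -0.939, 0.0], [0.004, 0.001, -1.0]]
ft_force: [5.2, 3.3, 2.6]
grip_width: 0.0383
```

Emit:
{"name": "step_arm", "arguments": {
  "steps": [
    {"xyz": [0.018,0,0],"turn": [0,0,0],"gripper": -0.11},
    {"xyz": [0.018,0,0],"turn": [0,0,0],"gripper": -0.11},
    {"xyz": [0,0,0],"turn": [0,0,0],"gripper": -0.11},
    {"xyz": [0,0,0],"turn": [0,0,0],"gripper": -0.11}
  ]
}}

```text
time_s: 4.5
position: [0.4977, 0.0987, 0.0961]
tool_rot: [[0.939, 0.343, 0.001], [0.343, -0.939, -0.0], [0.001, 0.0, -1.0]]
ft_force: [4.1, 1.3, 2.2]
grip_width: 0.0379
```

```bash
python3 - <<'E'
from h import *
s=env.observe();print(s['position'],s['ft_force'].round(2),s['wrist_torque'].round(3),s['grip_width'])
E
```

```text
[0.49769965 0.09871915 0.09609503] [4.14 1.34 2.18] [ 0.188 -0.622  0.05 ] 0.03787789321029639
```

Emit:
{"name": "step_arm", "arguments": {
  "steps": [
    {"xyz": [0.01,0,-0.005],"turn": [0,0,0],"gripper": -0.13},
    {"xyz": [0,0,0],"turn": [0,0,0],"gripper": -0.16},
    {"xyz": [0,0,0],"turn": [0,0,0],"gripper": -0.2},
    {"xyz": [0,0,0],"turn": [0,0,0],"gripper": -0.2}
  ]
}}

```text
time_s: 4.83
position: [0.4978, 0.0988, 0.0962]
tool_rot: [[0.939, 0.343, 0.0], [0.343, -0.939, -0.0], [0.0, 0.0, -1.0]]
ft_force: [2.3, -0.4, 3.7]
grip_width: 0.0375
```

```bash
cat > o.py <<'E'
from h import *
s=env.observe();R=s['tool_rot'];print(round(float(s['time_s']),2),s['position'].round(4),s['ft_force'].round(2),s['wrist_torque'].round(3),s['grip_width'].round(4),'psi',np.degrees(np.arctan2(R[1,0],R[0,0])).round(2),'F tool',(R.T@s['ft_force']).round(2))
E
python3 o.py
```

```text
Traceback (most recent call last):
  File "o.py", line 2, in <module>
    s=env.observe();R=s['tool_rot'];print(round(float(s['time_s']),2),s['position'].round(4),s['ft_force'].round(2),s['wrist_torque'].round(3),s['grip_width'].round(4),'psi',np.degrees(np.arctan2(R[1,0],R[0,0])).round(2),'F tool',(R.T@s['ft_force']).round(2))
                                                                                                                                               ^^^^^^^^^^^^^^^^^^^^^
AttributeError: 'float' object has no attribute 'round'
```

Emit:
{"name": "step_arm", "arguments": {
  "steps": [
    {"xyz": [0,0,-0.01],"turn": [0,0,0],"gripper": -0.2},
    {"xyz": [0,0,0],"turn": [0,0,-0.491],"gripper": -0.2},
    {"xyz": [0,0,0],"turn": [0,0,-0.491],"gripper": -0.2},
    {"xyz": [0,0,0],"turn": [0,0,-0.491],"gripper": -0.2},
    {"xyz": [0,0,0],"turn": [0,0,-0.491],"gripper": -0.2},
    {"xyz": [0,0,0],"turn": [0,0,-0.491],"gripper": -0.2},
    {"xyz": [0,0,0],"turn": [0,0,-0.491],"gripper": -0.2},
    {"xyz": [0,0,0],"turn": [0,0,-0.491],"gripper": -0.2},
    {"xyz": [0,0,0],"turn": [0,0,-0.491],"gripper": -0.2}
  ]
}}

```text
time_s: 5.58
position: [0.4979, 0.0989, 0.0963]
tool_rot: [[0.786, 0.618, 0.0], [0.618, -0.786, 0.0], [0.0, 0.0, -1.0]]
ft_force: [4.4, -0.1, -0.3]
grip_width: 0.0371
```

```bash
sed -i "s/s\['grip_width'\].round(4)/round(s['grip_width'],4)/" o.py; python3 o.py
```

```text
5.58 [0.4979 0.0989 0.0963] [ 4.39 -0.05 -0.27] [ 0.153 -0.742  0.002] 0.0371 psi 38.15 F tool [3.42 2.75 0.27]
```

Emit:
{"name": "step_arm", "arguments": {
  "steps": [
    {"xyz": [0.016,0.012,0],"turn": [0,0,0],"gripper": -0.2},
    {"xyz": [0,0,0],"turn": [0,0,-0.491],"gripper": -0.2},
    {"xyz": [0,0,0],"turn": [0,0,-0.491],"gripper": -0.2},
    {"xyz": [0,0,0],"turn": [0,0,-0.491],"gripper": -0.2},
    {"xyz": [0,0,0],"turn": [0,0,-0.491],"gripper": -0.2},
    {"xyz": [0,0,0],"turn": [0,0,-0.491],"gripper": -0.2},
    {"xyz": [0,0,0],"turn": [0,0,-0.491],"gripper": -0.2},
    {"xyz": [0,0,0],"turn": [0,0,-0.491],"gripper": -0.2},
    {"xyz": [0,0,0],"turn": [0,0,-0.491],"gripper": -0.2},
    {"xyz": [0,0,0],"turn": [0,0,-0.491],"gripper": -0.2},
    {"xyz": [0,0,0],"turn": [0,0,-0.491],"gripper": -0.2}
  ]
}}

```text
time_s: 6.5
position: [0.4983, 0.0991, 0.0963]
tool_rot: [[0.491, 0.871, -0.001], [0.871, -0.491, 0.0], [-0.0, -0.001, -1.0]]
ft_force: [2.7, 1.5, 0.3]
grip_width: 0.0369
```

```bash
python3 o.py; python3 - <<'E'
from h import *
im,d=cams.get_image("scene");im=im[:,:,::-1]
cv2.imwrite("pics/c3.png",im)
E
```

```text
6.5 [0.4983 0.0991 0.0963] [2.66 1.48 0.25] [ 0.345 -0.399 -0.072] 0.0369 psi 60.58 F tool [ 2.59  1.59 -0.26]
```

Emit:
{"name": "step_arm", "arguments": {
  "steps": [
    {"xyz": [0.008,0.005,0],"turn": [0,0,-0.5],"gripper": -0.2},
    {"xyz": [0,0,0],"turn": [0,0,-0.5],"gripper": -0.2},
    {"xyz": [0,0,0],"turn": [0,0,-0.5],"gripper": -0.2},
    {"xyz": [0,0,0],"turn": [0,0,-0.5],"gripper": -0.2},
    {"xyz": [0,0,0],"turn": [0,0,-0.5],"gripper": -0.2},
    {"xyz": [0,0,0],"turn": [0,0,-0.5],"gripper": -0.2},
    {"xyz": [0,0,0],"turn": [0,0,-0.5],"gripper": -0.2},
    {"xyz": [0,0,0],"turn": [0,0,-0.5],"gripper": -0.2},
    {"xyz": [0,0,0],"turn": [0,0,-0.5],"gripper": -0.2},
    {"xyz": [0,0,0],"turn": [0,0,-0.5],"gripper": -0.2},
    {"xyz": [0,0,0],"turn": [0,0,-0.5],"gripper": -0.2},
    {"xyz": [0,0,0],"turn": [0,0,-0.5],"gripper": -0.2},
    {"xyz": [0,0,0],"turn": [0,0,-0.5],"gripper": -0.2},
    {"xyz": [0,0,0],"turn": [0,0,-0.5],"gripper": -0.2},
    {"xyz": [0,0,0],"turn": [0,0,-0.5],"gripper": -0.2},
    {"xyz": [0,0,0],"turn": [0,0,-0.5],"gripper": -0.2},
    {"xyz": [0,0,0],"turn": [0,0,-0.5],"gripper": -0.2},
    {"xyz": [0,0,0],"turn": [0,0,-0.5],"gripper": -0.2},
    {"xyz": [0,0,0],"turn": [0,0,-0.5],"gripper": -0.2},
    {"xyz": [0,0,0],"turn": [0,0,0],"gripper": -0.2}
  ]
}}

```text
time_s: 8.22
position: [0.4983, 0.0996, 0.0963]
tool_rot: [[-0.243, 0.97, -0.001], [0.97, 0.243, 0.001], [0.001, -0.001, -1.0]]
ft_force: [0.7, 5.1, 0.3]
grip_width: 0.037
```

```bash
python3 o.py
```

```text
8.22 [0.4983 0.0996 0.0963] [0.73 5.05 0.3 ] [ 0.863 -0.179  0.1  ] 0.037 psi 104.09 F tool [ 4.72  1.94 -0.29]
```

Emit:
{"name": "step_arm", "arguments": {
  "steps": [
    {"xyz": [0.02,0,0],"turn": [0,0,0],"gripper": -0.2},
    {"xyz": [0,0,0],"turn": [0,0,-0.44],"gripper": -0.2},
    {"xyz": [0,0,0],"turn": [0,0,-0.44],"gripper": -0.2},
    {"xyz": [0,0,0],"turn": [0,0,-0.44],"gripper": -0.2},
    {"xyz": [0,0,0],"turn": [0,0,0],"gripper": -0.2},
    {"xyz": [0,0,0],"turn": [0,0,0],"gripper": -0.2}
  ]
}}

```text
time_s: 8.72
position: [0.4984, 0.0998, 0.0963]
tool_rot: [[-0.342, 0.94, -0.001], [0.94, 0.342, -0.0], [0.0, -0.001, -1.0]]
ft_force: [0.3, 1.9, -0.7]
grip_width: 0.0373
```

```bash
python3 o.py
```

```text
8.72 [0.4984 0.0998 0.0963] [ 0.31  1.86 -0.7 ] [ 0.243 -0.124  0.071] 0.0373 psi 110.01 F tool [1.64 0.93 0.7 ]
```

Emit:
{"name": "step_arm", "arguments": {
  "steps": [
    {"xyz": [0,0,0],"turn": [0,0,-0.4],"gripper": -0.2},
    {"xyz": [0,0,0],"turn": [0,0,-0.4],"gripper": -0.2},
    {"xyz": [0,0,0],"turn": [0,0,-0.2],"gripper": -0.2},
    {"xyz": [0,0,0],"turn": [0,0,0],"gripper": -0.2},
    {"xyz": [0,0,0],"turn": [0,0,0],"gripper": -0.2}
  ]
}}

```text
time_s: 9.13
position: [0.4984, 0.0999, 0.0963]
tool_rot: [[-0.417, 0.909, -0.001], [0.909, 0.417, 0.0], [0.0, -0.001, -1.0]]
ft_force: [-0.3, 1.9, -1.6]
grip_width: 0.0371
```

```bash
python3 o.py
```

```text
9.13 [0.4984 0.0999 0.0963] [-0.3   1.95 -1.58] [ 0.326  0.074 -0.035] 0.0371 psi 114.64 F tool [1.89 0.54 1.58]
```

Emit:
{"name": "step_arm", "arguments": {
  "steps": [
    {"xyz": [0,0,0],"turn": [0,0,-0.35],"gripper": -0.2},
    {"xyz": [0,0,0],"turn": [0,0,-0.35],"gripper": -0.2},
    {"xyz": [0,0,0],"turn": [0,0,-0.2],"gripper": -0.2},
    {"xyz": [0,0,0],"turn": [0,0,0],"gripper": -0.2},
    {"xyz": [0,0,0],"turn": [0,0,0],"gripper": -0.2}
  ]
}}

```text
time_s: 9.55
position: [0.4984, 0.0999, 0.0963]
tool_rot: [[-0.481, 0.876, -0.001], [0.876, 0.481, 0.0], [0.001, -0.001, -1.0]]
ft_force: [-1.4, 2.2, -2.7]
grip_width: 0.0374
```

```bash
python3 o.py; python3 - <<'E'
from h import *
im,d=cams.get_image("scene");im=im[:,:,::-1]
cv2.imwrite("pics/c4.png",cv2.resize(im[156:206,260:320],(720,600),interpolation=2))
E
```

```text
9.55 [0.4984 0.0999 0.0963] [-1.42  2.15 -2.67] [ 0.342  0.167 -0.093] 0.0374 psi 118.78 F tool [ 2.57 -0.2   2.67]
```

Emit:
{"name": "step_arm", "arguments": {
  "steps": [
    {"xyz": [0,0,0],"turn": [0,0,-0.25],"gripper": -0.2},
    {"xyz": [0,0,0],"turn": [0,0,-0.25],"gripper": -0.2},
    {"xyz": [0,0,0],"turn": [0,0,0],"gripper": -0.2},
    {"xyz": [0,0,0],"turn": [0,0,0],"gripper": -0.2}
  ]
}}

```text
time_s: 9.93
position: [0.4984, 0.0999, 0.0963]
tool_rot: [[-0.517, 0.856, -0.001], [0.856, 0.517, 0.0], [0.001, -0.001, -1.0]]
ft_force: [-2.1, 3.5, -2.0]
grip_width: 0.0373
```

```bash
python3 o.py
```

```text
9.93 [0.4984 0.0999 0.0963] [-2.11  3.54 -2.03] [ 0.499  0.424 -0.304] 0.0373 psi 121.14 F tool [4.12 0.03 2.03]
```

Torque reached about -0.3 N m, so the dial is roughly 4–5° into the spring: leaning, not forced. Release and let it spring back.

Emit:
{"name": "step_arm", "arguments": {
  "steps": [
    {"xyz": [0,0,0],"turn": [0,0,0],"gripper": 0.1},
    {"xyz": [0,0,0],"turn": [0,0,0],"gripper": 0.3},
    {"xyz": [0,0,0],"turn": [0,0,0],"gripper": 0.4},
    {"xyz": [0,0,0],"turn": [0,0,0],"gripper": 0.5},
    {"xyz": [0,0,0],"turn": [0,0,0],"gripper": 0.5},
    {"xyz": [0,0,0],"turn": [0,0,0],"gripper": 0.5}
  ]
}}

```text
time_s: 10.43
position: [0.4988, 0.0998, 0.0966]
tool_rot: [[-0.517, 0.856, 0.0], [0.856, 0.517, -0.0], [-0.0, 0.0, -1.0]]
ft_force: [0.5, -0.2, 0.3]
grip_width: 0.0639
```

```bash
python3 o.py; python3 - <<'E'
from h import *
im,d=cams.get_image("scene");im=im[:,:,::-1]
cv2.imwrite("pics/c5.png",cv2.resize(im[156:206,260:320],(720,600),interpolation=2))
E
```

```text
10.43 [0.4988 0.0998 0.0966] [ 0.49 -0.23  0.3 ] [0.035 0.024 0.063] 0.0639 psi 121.15 F tool [-0.45  0.3  -0.3 ]
```

View pics/c5.png

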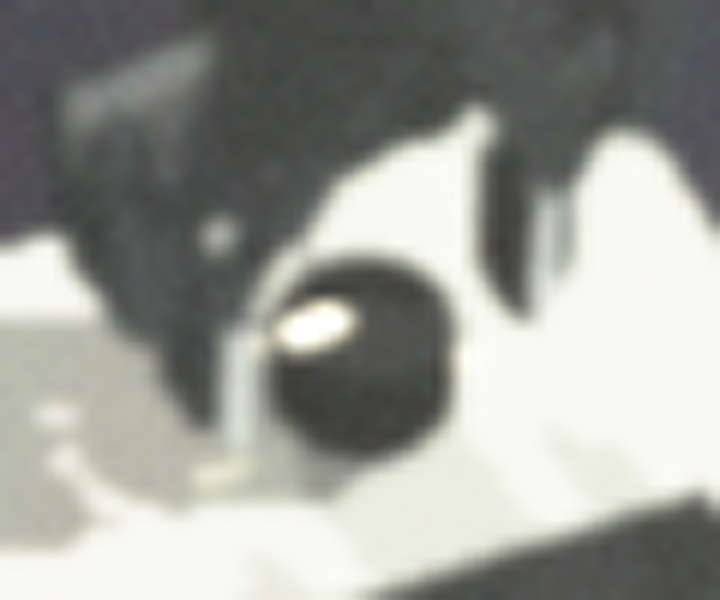

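The pointer in the crop runs from about (289.3,181.8) out to (283.2,183.9), left and slightly down in the scene view. I'll check the angle in numbers.

```bash
cat > ang.py <<'E'
from h import *
import sys
def click(n,a,b,yaw=23.8):
    d=onz(n,*b,.096)-onz(n,*a,.096); t=np.degrees(np.arctan2(d[1],d[0])); return t,((yaw-90-t+180)%360-180)/18
if __name__=="__main__":
    print(click("scene",(289.3,181.8),(283.2,183.9)))
    print(click("top",(238+165.5/6.6,212+163/6.6),(238+185/6.6,212+212/6.6)))
E
python3 ang.py
```

```text
(np.float64(-63.554511461070256), np.float64(-0.14697158549609746))
(np.float64(-159.52155075508142), np.float64(5.184530597504524))
```

Emit:
{"name": "step_arm", "arguments": {
  "steps": [
    {"xyz": [0,0,0],"turn": [0,0,0],"gripper": 0.1},
    {"xyz": [0,0,0],"turn": [0,0,0],"gripper": 0},
    {"xyz": [0,0,0],"turn": [0,0,0],"gripper": -0.05},
    {"xyz": [0,0,0],"turn": [0,0,0],"gripper": -0.08},
    {"xyz": [0,0,0],"turn": [0,0,0],"gripper": -0.1},
    {"xyz": [0,0,0],"turn": [0,0,0],"gripper": -0.11},
    {"xyz": [0,0,0],"turn": [0,0,0],"gripper": -0.11}
  ]
}}

```text
time_s: 11.07
position: [0.4986, 0.1, 0.0966]
tool_rot: [[-0.517, 0.856, -0.0], [0.856, 0.517, 0.0], [0.0, -0.0, -1.0]]
ft_force: [-1.7, 2.1, 0.9]
grip_width: 0.0381
```

```bash
python3 o.py
```

```text
11.07 [0.4986 0.1    0.0966] [-1.68  2.08  0.91] [ 0.29   0.154 -0.053] 0.0381 psi 121.15 F tool [ 2.65 -0.36 -0.91]
```

Emit:
{"name": "step_arm", "arguments": {
  "steps": [
    {"xyz": [0.01,0,0],"turn": [0,0,0],"gripper": -0.13},
    {"xyz": [0,0,0],"turn": [0,0,0],"gripper": -0.16},
    {"xyz": [0,0,0],"turn": [0,0,0],"gripper": -0.2},
    {"xyz": [0,0,0],"turn": [0,0,0],"gripper": -0.2}
  ]
}}

```text
time_s: 11.4
position: [0.4986, 0.1002, 0.0967]
tool_rot: [[-0.517, 0.856, 0.0], [0.856, 0.517, -0.0], [-0.0, 0.0, -1.0]]
ft_force: [-1.1, 0.6, 4.6]
grip_width: 0.0374
```

```bash
python3 o.py
```

```text
11.4 [0.4986 0.1002 0.0967] [-1.13  0.64  4.59] [0.108 0.247 0.056] 0.0374 psi 121.15 F tool [ 1.13 -0.63 -4.59]
```

Emit:
{"name": "step_arm", "arguments": {
  "steps": [
    {"xyz": [0,0,0],"turn": [0,0,0.5],"gripper": -0.2},
    {"xyz": [0,0,0],"turn": [0,0,0.5],"gripper": -0.2},
    {"xyz": [0,0,0],"turn": [0,0,0.5],"gripper": -0.2},
    {"xyz": [0,0,0],"turn": [0,0,0.5],"gripper": -0.2},
    {"xyz": [0,0,0],"turn": [0,0,0.5],"gripper": -0.2},
    {"xyz": [0,0,0],"turn": [0,0,0.5],"gripper": -0.2},
    {"xyz": [0,0,0],"turn": [0,0,0.5],"gripper": -0.2},
    {"xyz": [0,0,0],"turn": [0,0,0.5],"gripper": -0.2},
    {"xyz": [0,0,0],"turn": [0,0,0.5],"gripper": -0.2},
    {"xyz": [0,0,0],"turn": [0,0,0.5],"gripper": -0.2},
    {"xyz": [0,0,0],"turn": [0,0,0.5],"gripper": -0.2},
    {"xyz": [0,0,0],"turn": [0,0,0.5],"gripper": -0.2},
    {"xyz": [0,0,0],"turn": [0,0,0.5],"gripper": -0.2},
    {"xyz": [0,0,0],"turn": [0,0,0.5],"gripper": -0.2},
    {"xyz": [0,0,0],"turn": [0,0,0.5],"gripper": -0.2},
    {"xyz": [0,0,0],"turn": [0,0,0.5],"gripper": -0.2}
  ]
}}

```text
time_s: 12.73
position: [0.4987, 0.0996, 0.0967]
tool_rot: [[0.098, 0.995, 0.0], [0.995, -0.098, -0.001], [-0.001, 0.001, -1.0]]
ft_force: [-0.2, -3.4, 3.9]
grip_width: 0.0369
```

```bash
python3 o.py
```

```text
12.73 [0.4987 0.0996 0.0967] [-0.23 -3.43  3.88] [-0.532  0.12   0.022] 0.0369 psi 84.37 F tool [-3.44  0.11 -3.87]
```

Emit:
{"name": "step_arm", "arguments": {
  "steps": [
    {"xyz": [-0.012,0,-0.015],"turn": [0,0,0],"gripper": -0.2},
    {"xyz": [0,0,0],"turn": [0,0,0.5],"gripper": -0.2},
    {"xyz": [0,0,0],"turn": [0,0,0.5],"gripper": -0.2},
    {"xyz": [0,0,0],"turn": [0,0,0.5],"gripper": -0.2},
    {"xyz": [0,0,0],"turn": [0,0,0.5],"gripper": -0.2},
    {"xyz": [0,0,0],"turn": [0,0,0.5],"gripper": -0.2},
    {"xyz": [0,0,0],"turn": [0,0,0.5],"gripper": -0.2},
    {"xyz": [0,0,0],"turn": [0,0,0.5],"gripper": -0.2},
    {"xyz": [0,0,0],"turn": [0,0,0.5],"gripper": -0.2},
    {"xyz": [0,0,0],"turn": [0,0,0.5],"gripper": -0.2},
    {"xyz": [0,0,0],"turn": [0,0,0.5],"gripper": -0.2},
    {"xyz": [0,0,0],"turn": [0,0,0.5],"gripper": -0.2},
    {"xyz": [0,0,0],"turn": [0,0,0.5],"gripper": -0.2},
    {"xyz": [0,0,0],"turn": [0,0,0.5],"gripper": -0.2},
    {"xyz": [0,0,0],"turn": [0,0,0.5],"gripper": -0.2},
    {"xyz": [0,0,0],"turn": [0,0,0.5],"gripper": -0.2},
    {"xyz": [0,0,0],"turn": [0,0,0.5],"gripper": -0.2},
    {"xyz": [0,0,0],"turn": [0,0,0.5],"gripper": -0.2},
    {"xyz": [0,0,0],"turn": [0,0,0.5],"gripper": -0.2},
    {"xyz": [0,0,0],"turn": [0,0,0.5],"gripper": -0.2}
  ]
}}

```text
time_s: 14.4
position: [0.4983, 0.099, 0.0968]
tool_rot: [[0.756, 0.655, -0.001], [0.655, -0.756, -0.001], [-0.002, 0.001, -1.0]]
ft_force: [0.1, -5.1, -0.4]
grip_width: 0.0368
```

```bash
python3 o.py
```

```text
14.4 [0.4983 0.099  0.0968] [ 0.09 -5.07 -0.38] [-0.868  0.121  0.106] 0.0368 psi 40.92 F tool [-3.25  3.89  0.38]
```

Emit:
{"name": "step_arm", "arguments": {
  "steps": [
    {"xyz": [-0.016,0.019,0],"turn": [0,0,0],"gripper": -0.2},
    {"xyz": [0,0,0],"turn": [0,0,0.5],"gripper": -0.2},
    {"xyz": [0,0,0],"turn": [0,0,0.5],"gripper": -0.2},
    {"xyz": [0,0,0],"turn": [0,0,0.5],"gripper": -0.2},
    {"xyz": [0,0,0],"turn": [0,0,0.5],"gripper": -0.2},
    {"xyz": [0,0,0],"turn": [0,0,0.5],"gripper": -0.2},
    {"xyz": [0,0,0],"turn": [0,0,0.5],"gripper": -0.2},
    {"xyz": [0,0,0],"turn": [0,0,0.5],"gripper": -0.2},
    {"xyz": [0,0,0],"turn": [0,0,0.5],"gripper": -0.2},
    {"xyz": [0,0,0],"turn": [0,0,0.5],"gripper": -0.2},
    {"xyz": [0,0,0],"turn": [0,0,0.5],"gripper": -0.2},
    {"xyz": [0,0,0],"turn": [0,0,0.5],"gripper": -0.2},
    {"xyz": [0,0,0],"turn": [0,0,0.5],"gripper": -0.2},
    {"xyz": [0,0,0],"turn": [0,0,0],"gripper": -0.2},
    {"xyz": [0,0,0],"turn": [0,0,0],"gripper": -0.2}
  ]
}}

```text
time_s: 15.65
position: [0.498, 0.0986, 0.0968]
tool_rot: [[0.972, 0.235, -0.002], [0.235, -0.972, -0.0], [-0.002, -0.0, -1.0]]
ft_force: [-1.9, -3.0, -1.6]
grip_width: 0.037
```

```bash
python3 o.py; python3 - <<'E'
from h import *
im,d=cams.get_image("scene");im=im[:,:,::-1]
cv2.imwrite("pics/c6.png",cv2.resize(im[156:206,260:320],(720,600),interpolation=2))
E
```

```text
15.65 [0.498  0.0986 0.0968] [-1.9  -3.05 -1.61] [-0.395  0.384  0.018] 0.037 psi 13.58 F tool [-2.56  2.52  1.61]
```

View pics/c6.png

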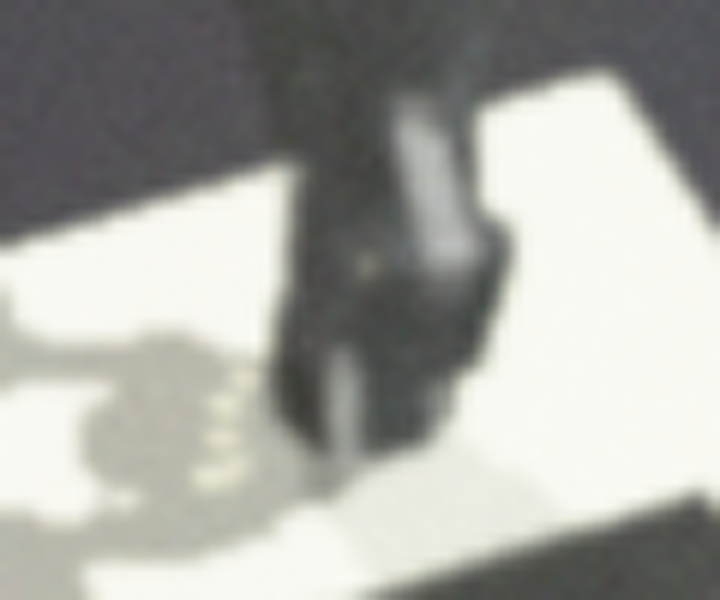

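The jaws hide the line here. Add about 2° for the lag, release, rise, and look.

Emit:
{"name": "step_arm", "arguments": {
  "steps": [
    {"xyz": [0,0,0],"turn": [0,0,0.4],"gripper": -0.2},
    {"xyz": [0,0,0],"turn": [0,0,0],"gripper": -0.2},
    {"xyz": [0,0,0],"turn": [0,0,0],"gripper": 0.1},
    {"xyz": [0,0,0],"turn": [0,0,0],"gripper": 0.3},
    {"xyz": [0,0,0],"turn": [0,0,0],"gripper": 0.4},
    {"xyz": [0,0,0],"turn": [0,0,0],"gripper": 0.5},
    {"xyz": [0,0,0],"turn": [0,0,0],"gripper": 0.5},
    {"xyz": [0,0,-0.3],"turn": [0,0,0],"gripper": 0.5},
    {"xyz": [0,0,-0.4],"turn": [0,0,0],"gripper": 0.5},
    {"xyz": [0,0,-0.4],"turn": [0,0,0],"gripper": 0.2},
    {"xyz": [0,0,-0.4],"turn": [0,0,0],"gripper": -0.2},
    {"xyz": [0,0,-0.3],"turn": [0,0,0],"gripper": -0.6},
    {"xyz": [0,0,0],"turn": [0,0,0],"gripper": -1},
    {"xyz": [0,0,0],"turn": [0,0,0],"gripper": -1},
    {"xyz": [0,0,0],"turn": [0,0,0],"gripper": -1}
  ]
}}

```text
time_s: 16.95
position: [0.4981, 0.0987, 0.1683]
tool_rot: [[0.98, 0.201, -0.001], [0.201, -0.98, 0.0], [-0.001, -0.0, -1.0]]
ft_force: [-0.6, -0.8, 0.2]
grip_width: 0.0001
```

```bash
python3 o.py; python3 - <<'E'
from h import *
im,d=cams.get_image("scene");im=im[:,:,::-1]
cv2.imwrite("pics/c7.png",cv2.resize(im[156:206,260:320],(720,600),interpolation=2))
E
```

```text
16.95 [0.4981 0.0987 0.1683] [-0.64 -0.75  0.22] [-0.026  0.016 -0.075] 0.0001 psi 11.6 F tool [-0.77  0.61 -0.22]
```

View pics/c7.png

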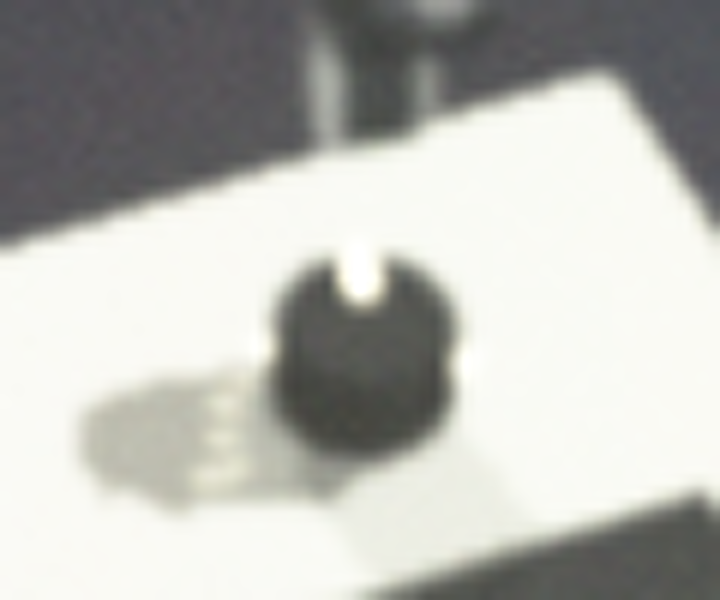

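The line in the crop is at about (290,181) inner to (289.8,177) outer, and the dial centre is at about u = 290.4. I'll check this against the projections for clicks 5, 6 and 7.

```bash
python3 - <<'E'
from h import *
from ang import click
print(click("scene",(290.0,180.8),(289.8,176.8)))
c=np.array([.4985,.099,.096])
for k in (0,5,6,7):
    t=np.radians(23.8-90-18*k); v=np.array([np.cos(t),np.sin(t),0])
    print(k,[(proj("scene",c+r*v)-proj("scene",c)).round(2).tolist() for r in(.008,.017)],proj("scene",c).round(1))
im,d=cams.get_image("scene");g=im.min(2).astype(int)
for nm in("pics/scene0.png",None):
    G=(cv2.imread(nm).min(2).astype(int) if nm else g)[174:190,280:300]
    print(nm);print(G[:9])
E
```

```text
(np.float64(-177.94357413586707), np.float64(6.207976340881503))
0 [[-2.99, 0.91], [-6.36, 1.93]] [290.4 182. ]
5 [[-1.31, -2.17], [-2.78, -4.58]] [290.4 182. ]
6 [[-0.33, -2.34], [-0.7, -4.95]] [290.4 182. ]
7 [[0.68, -2.28], [1.45, -4.83]] [290.4 182. ]
pics/scene0.png
[[245 245 245 245 244 245 245 246 245 245 245 244 245 245 244 245 244 245
  244 245]
 [246 245 244 245 245 246 246 246 245 242 241 241 243 245 244 245 245 245
  245 246]
 [244 246 245 245 245 243 248 252 248 230 217 221 232 237 241 243 245 245
  244 244]
 [244 244 246 243 238 230 247 254 254 227 164 153 170 188 215 233 243 244
  245 245]
 [245 245 244 239 218 180 211 252 255 248 169 109 105 119 149 185 227 241
  243 246]
 [245 246 240 220 166 123 134 225 254 252 192 106  88  90  98 130 184 229
  241 244]
 [245 243 229 177 118  94  97 161 235 237 177 106  84  85  87  94 133 195
  233 243]
 [244 241 207 143 100  89  86 107 151 162 125  94  82  83  83  86 104 157
  223 242]
 [244 239 193 120  90  85  87  90  93  99  92  85  85  84  85  82  88 133
  208 238]]
None
[[244 244 244 245 243 245 245 243 244 245 245 244 244 245 244 245 245 244
  245 244]
 [244 244 245 244 244 245 244 244 245 247 246 244 243 244 244 244 244 245
  245 244]
 [244 245 245 243 243 241 237 238 244 253 251 240 233 235 240 243 244 244
  245 245]
 [244 244 244 243 238 220 203 193 233 254 253 224 178 187 215 229 241 244
  244 245]
 [245 244 243 238 218 169 138 129 220 255 254 219 133 117 147 184 227 241
  244 244]
 [245 243 239 218 165 117  94  97 197 254 254 222 124  87  98 125 183 225
  242 245]
 [245 242 227 179 120  92  85  89 151 230 235 178 110  82  85  96 133 191
  232 243]
 [244 240 208 141  95  85  86  86 100 141 147 119  91  85  83  86 101 156
  222 243]
 [244 239 193 125  90  84  85  83  87  88  94  89  83  82  84  87  87 130
  205 238]]
```

Comparing the blobs, the tip moved +2 px from the starting click 5, as predicted, and the projection fits click 6. Descend with shut jaws for the push.

Emit:
{"name": "step_arm", "arguments": {
  "steps": [
    {"xyz": [0,0,0.25],"turn": [0,0,0],"gripper": -1},
    {"xyz": [0,0,0.25],"turn": [0,0,0],"gripper": -1},
    {"xyz": [0,0,0.25],"turn": [0,0,0],"gripper": -1},
    {"xyz": [0,0,0.25],"turn": [0,0,0],"gripper": -1},
    {"xyz": [0,0,0.15],"turn": [0,0,0],"gripper": -1},
    {"xyz": [0,0,0],"turn": [0,0,0],"gripper": -1},
    {"xyz": [0,0,0],"turn": [0,0,0],"gripper": -1}
  ]
}}

```text
time_s: 17.63
position: [0.4984, 0.0987, 0.1229]
tool_rot: [[0.98, 0.201, -0.001], [0.201, -0.98, 0.0], [-0.001, -0.0, -1.0]]
ft_force: [-0.3, 0.0, -0.2]
grip_width: 0.0
```

Emit:
{"name": "step_arm", "arguments": {
  "steps": [
    {"xyz": [0,0,0.02],"turn": [0,0,0],"gripper": -1},
    {"xyz": [0,0,0.02],"turn": [0,0,0],"gripper": -1},
    {"xyz": [0,0,0.02],"turn": [0,0,0],"gripper": -1},
    {"xyz": [0,0,0],"turn": [0,0,0],"gripper": -1},
    {"xyz": [0,0,0],"turn": [0,0,0],"gripper": -1}
  ]
}}

```text
time_s: 18.05
position: [0.4985, 0.0987, 0.1208]
tool_rot: [[0.98, 0.201, 0.0], [0.201, -0.98, -0.0], [0.0, 0.0, -1.0]]
ft_force: [0.8, 0.5, -0.3]
grip_width: 0.0001
```

Emit:
{"name": "step_arm", "arguments": {
  "steps": [
    {"xyz": [0,0,0.025],"turn": [0,0,0],"gripper": -1},
    {"xyz": [0,0,0.025],"turn": [0,0,0],"gripper": -1},
    {"xyz": [0,0,0.025],"turn": [0,0,0],"gripper": -1},
    {"xyz": [0,0,0.025],"turn": [0,0,0],"gripper": -1},
    {"xyz": [0,0,0],"turn": [0,0,0],"gripper": -1},
    {"xyz": [0,0,0],"turn": [0,0,0],"gripper": -1}
  ]
}}

```text
time_s: 18.55
position: [0.4984, 0.0987, 0.1167]
tool_rot: [[0.98, 0.201, -0.0], [0.201, -0.98, 0.0], [-0.0, -0.0, -1.0]]
ft_force: [0.6, 0.4, -0.1]
grip_width: -0.0001
```

Emit:
{"name": "step_arm", "arguments": {
  "steps": [
    {"xyz": [0,0,0.015],"turn": [0,0,0],"gripper": -1},
    {"xyz": [0,0,0],"turn": [0,0,0],"gripper": -1},
    {"xyz": [0,0,0],"turn": [0,0,0],"gripper": -1}
  ]
}}

```text
time_s: 18.8
position: [0.4985, 0.0987, 0.1161]
tool_rot: [[0.98, 0.201, -0.0], [0.201, -0.98, -0.0], [-0.0, 0.0, -1.0]]
ft_force: [-0.4, 1.7, -0.9]
grip_width: 0.0002
```

Contact is expected around 0.115, so I'll go in 0.4–0.6 mm steps.

Emit:
{"name": "step_arm", "arguments": {
  "steps": [
    {"xyz": [0,0,0.015],"turn": [0,0,0],"gripper": -1},
    {"xyz": [0,0,0],"turn": [0,0,0],"gripper": -1},
    {"xyz": [0,0,0],"turn": [0,0,0],"gripper": -1}
  ]
}}

```text
time_s: 19.05
position: [0.4985, 0.0987, 0.1155]
tool_rot: [[0.98, 0.201, -0.0], [0.201, -0.98, 0.0], [-0.0, -0.0, -1.0]]
ft_force: [-0.4, -0.5, 0.6]
grip_width: -0.0002
```

Emit:
{"name": "step_arm", "arguments": {
  "steps": [
    {"xyz": [0,0,0.012],"turn": [0,0,0],"gripper": -1},
    {"xyz": [0,0,0],"turn": [0,0,0],"gripper": -1},
    {"xyz": [0,0,0],"turn": [0,0,0],"gripper": -1}
  ]
}}

```text
time_s: 19.3
position: [0.4985, 0.0987, 0.1151]
tool_rot: [[0.98, 0.201, 0.0], [0.201, -0.98, -0.0], [0.0, 0.0, -1.0]]
ft_force: [0.0, 0.1, 0.8]
grip_width: 0.0002
```

Emit:
{"name": "step_arm", "arguments": {
  "steps": [
    {"xyz": [0,0,0.01],"turn": [0,0,0],"gripper": -1},
    {"xyz": [0,0,0],"turn": [0,0,0],"gripper": -1},
    {"xyz": [0,0,0],"turn": [0,0,0],"gripper": -1}
  ]
}}

```text
time_s: 19.55
position: [0.4986, 0.0987, 0.115]
tool_rot: [[0.98, 0.201, 0.001], [0.201, -0.98, -0.0], [0.001, 0.0, -1.0]]
ft_force: [-1.5, -0.4, 4.8]
grip_width: -0.0003
```

Emit:
{"name": "step_arm", "arguments": {
  "steps": [
    {"xyz": [0,0,0.012],"turn": [0,0,0],"gripper": -1},
    {"xyz": [0,0,0],"turn": [0,0,0],"gripper": -1},
    {"xyz": [0,0,0],"turn": [0,0,0],"gripper": -1}
  ]
}}

```text
time_s: 19.8
position: [0.4986, 0.0987, 0.1146]
tool_rot: [[0.98, 0.201, 0.001], [0.201, -0.98, -0.0], [0.001, 0.0, -1.0]]
ft_force: [-1.1, -0.4, 6.0]
grip_width: 0.0002
```

Emit:
{"name": "step_arm", "arguments": {
  "steps": [
    {"xyz": [0,0,0.012],"turn": [0,0,0],"gripper": -1},
    {"xyz": [0,0,0],"turn": [0,0,0],"gripper": -1},
    {"xyz": [0,0,0],"turn": [0,0,0],"gripper": -1}
  ]
}}

```text
time_s: 20.05
position: [0.4987, 0.0987, 0.1143]
tool_rot: [[0.98, 0.201, 0.001], [0.201, -0.98, -0.0], [0.001, 0.0, -1.0]]
ft_force: [-2.2, -0.1, 8.0]
grip_width: -0.0002
```

Emit:
{"name": "step_arm", "arguments": {
  "steps": [
    {"xyz": [0,0,0.012],"turn": [0,0,0],"gripper": -1},
    {"xyz": [0,0,0],"turn": [0,0,0],"gripper": -1},
    {"xyz": [0,0,0],"turn": [0,0,0],"gripper": -1}
  ]
}}

```text
time_s: 20.3
position: [0.4987, 0.0987, 0.114]
tool_rot: [[0.98, 0.201, 0.001], [0.201, -0.98, -0.0], [0.001, 0.0, -1.0]]
ft_force: [-3.1, -1.5, 9.6]
grip_width: 0.0
```

Emit:
{"name": "step_arm", "arguments": {
  "steps": [
    {"xyz": [0,0,0.008],"turn": [0,0,0],"gripper": -1},
    {"xyz": [0,0,0],"turn": [0,0,0],"gripper": -1},
    {"xyz": [0,0,0],"turn": [0,0,0],"gripper": -1}
  ]
}}

```text
time_s: 20.55
position: [0.4987, 0.0987, 0.1138]
tool_rot: [[0.98, 0.201, 0.001], [0.201, -0.98, -0.0], [0.001, 0.0, -1.0]]
ft_force: [-2.6, -0.8, 11.0]
grip_width: -0.0
```

```bash
python3 o.py
```

```text
20.55 [0.4987 0.0987 0.1138] [-2.64 -0.76 10.97] [-0.026  0.517 -0.019] -0.0 psi 11.61 F tool [ -2.72   0.22 -10.97]
```

Emit:
{"name": "step_arm", "arguments": {
  "steps": [
    {"xyz": [0,0,0.008],"turn": [0,0,0],"gripper": -1},
    {"xyz": [0,0,0],"turn": [0,0,0],"gripper": -1},
    {"xyz": [0,0,0],"turn": [0,0,0],"gripper": -1}
  ]
}}

```text
time_s: 20.8
position: [0.4987, 0.0987, 0.1136]
tool_rot: [[0.98, 0.201, 0.001], [0.201, -0.98, -0.0], [0.001, 0.0, -1.0]]
ft_force: [-2.6, 0.4, 12.7]
grip_width: 0.0004
```

Emit:
{"name": "step_arm", "arguments": {
  "steps": [
    {"xyz": [0,0,0],"turn": [0,0,0],"gripper": -1},
    {"xyz": [0,0,0],"turn": [0,0,0],"gripper": -1}
  ]
}}

```text
time_s: 20.97
position: [0.4987, 0.0987, 0.1136]
tool_rot: [[0.98, 0.201, 0.001], [0.201, -0.98, -0.0], [0.001, 0.0, -1.0]]
ft_force: [-3.5, 0.0, 13.3]
grip_width: -0.0001
```

About 12–13 N held. Now lift off straight up and back away so the top camera sees the dial.

Emit:
{"name": "step_arm", "arguments": {
  "steps": [
    {"xyz": [0,0,-0.03],"turn": [0,0,0],"gripper": -1},
    {"xyz": [0,0,-0.05],"turn": [0,0,0],"gripper": -1},
    {"xyz": [0,0,-0.2],"turn": [0,0,0],"gripper": -1},
    {"xyz": [0,0,-0.4],"turn": [0,0,0],"gripper": -1},
    {"xyz": [0,0,-0.6],"turn": [0,0,0],"gripper": -1},
    {"xyz": [0,0,-0.7],"turn": [0,0,0],"gripper": -1},
    {"xyz": [0,0,-0.7],"turn": [0,0,0],"gripper": -1},
    {"xyz": [0,0,-0.5],"turn": [0,0,0],"gripper": 0},
    {"xyz": [0,-0.7,0],"turn": [0,0,0],"gripper": 0},
    {"xyz": [0,-0.7,0],"turn": [0,0,0],"gripper": 0},
    {"xyz": [0,-0.7,0],"turn": [0,0,0],"gripper": 0},
    {"xyz": [0,-0.7,0],"turn": [0,0,0],"gripper": 0},
    {"xyz": [0,-0.7,0],"turn": [0,0,0],"gripper": 0},
    {"xyz": [0,-0.7,0],"turn": [0,0,0],"gripper": 0},
    {"xyz": [0,-0.7,0],"turn": [0,0,0],"gripper": 0},
    {"xyz": [0,-0.7,0],"turn": [0,0,0],"gripper": 0},
    {"xyz": [0,0,0],"turn": [0,0,0],"gripper": 0}
  ]
}}

```text
time_s: 22.38
position: [0.452, 0.3217, 0.2398]
tool_rot: [[0.979, 0.205, -0.001], [0.205, -0.979, 0.001], [-0.0, -0.001, -1.0]]
ft_force: [0.2, -1.0, -0.0]
grip_width: 0.0424
```

```bash
python3 o.py; python3 - <<'E'
from h import *
t,_=cams.get_image("top");s,_=cams.get_image("scene")
cv2.imwrite("pics/top9.png",t[:,:,::-1]);cv2.imwrite("pics/scene9.png",s[:,:,::-1])
r=lambda i:cv2.resize(i[:,:,::-1],(400,333),interpolation=2)
cv2.imwrite("pics/c8.png",np.vstack([np.hstack([r(t[212:262,238:298]),r(s[156:206,260:320])]),cv2.resize(s[:300,130:490,::-1],(800,260*1))]))
E
```

```text
22.38 [0.452  0.3217 0.2398] [ 0.18 -1.03 -0.04] [-0.008 -0.072 -0.007] 0.0424 psi 11.82 F tool [-0.03  1.05  0.04]
```

View pics/c8.png

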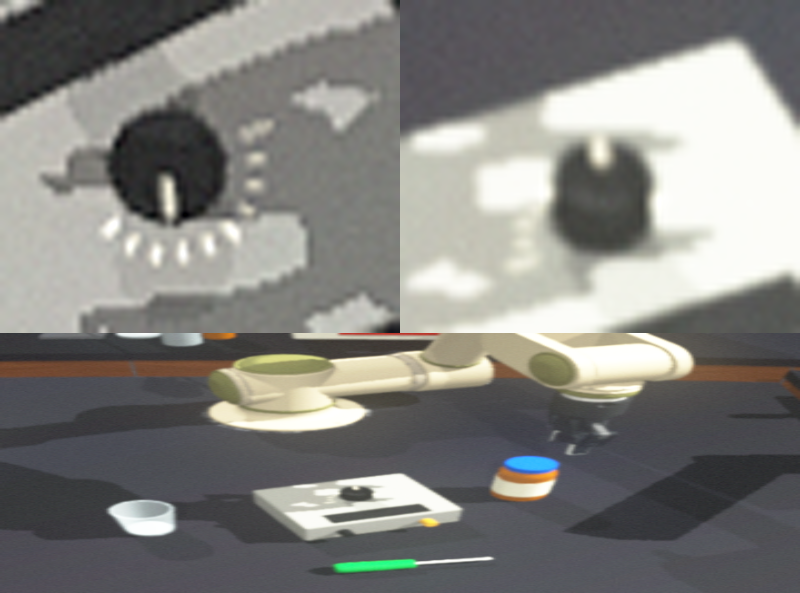

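The top crop shows the line from about (263,239) to (263.8,245), some 7° right of straight down. That is click 6, with click 5 at about 24°. The bottle, beaker and screwdriver are in their first places, and the gripper is empty and clear of everything. Handing in.

```bash
python3 - <<'E'
from rig import order
print(order.close_job())
E
```

```text
the job is handed in; nothing more can be done
None
```

The dial was reset and confirmed at click 6, and the job was handed in at about 22.5 s; it reported no verdict.

- **Zero stop:** I turned the dial from click 5 anticlockwise onto the stop, reaching about 0.30 N m. That is roughly 4–5° into the spring, so leaning and not forced. On release it sprang back, and the scene camera put it at click 0 (measured -0.15 of a click).
- **Six clicks:** I turned it about 110° clockwise and let go. The scene camera measured it at click 6 (6.2 clicks).
- **Push:** I pressed with shut fingertips until the wrist read 12.7–13.3 N, about 1.4 mm of travel, then lifted off. That is a little above the 12 N aimed for, but under the 15 N limit.
- **Last look:** The pointer is still at click 6. The bottle, beaker and screwdriver look unmoved by eye; I did not measure them. The gripper is open, empty and clear.

**Less certain:**
- Torque readings wandered by up to about ±0.07 N m with nothing touched, and the dial seemed to lag the gripper by about 3°. The stop torque and angle are therefore approximate.
- While gripping at click 0 and on the way round, the downward force briefly read up to 4.6 N. That is right at the 4.4 N where the dial starts to give and well under the 10.4 N that counts as a push.

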